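# Switch the ball sorter to its empty tray

### The job

Seen from the robot, the sorter's left tray is full of steel balls. Press the raised end of the seesaw gate down with a fingertip so that the gate rocks right over and leans fully towards the empty tray, and only then push the upright feed-stop plate aside to the left, so that the two waiting balls run over the gate and down into the empty tray. Pick nothing up, and leave the other things on the counter where they are.

Things in the scene. Friction and masses are not known exactly. Their poses are not given: they have to be found in the camera images.
- sorter: the fixed ball sorter, about 200 mm (x) by 530 mm (y). Origin on the counter under the gate's pivot; its x runs along the feed lane away from the robot, y to the left, z up. The lane lies on y = 0; from each end of the gate (at y = -100 and +100 mm) a chute leads down to a tray
- lane_end (a point): lower end of the feed lane, on its floor, at x = -24 mm of the sorter, 110 mm above the counter, just above the gate's middle. The lane, 44 mm wide with rails 6 mm high, slopes down to here from x = -130 mm (there 125 mm high). Two balls wait on it behind the feed stop and run down by themselves when it is pushed aside
- feed_stop (a joint): how far the feed-stop plate has been pushed left (the sorter's +y), in m: 0 across the lane, 0.05 at its hard stop; the lane is clear from about 0.04. It slides stiffly (about 1.5 N) and stays where it is left
- stop_tab (a point): middle of the upper edge (185 mm above the counter) of the feed-stop plate: an upright steel plate 5 mm thick (x), 36 mm wide (y), 63 mm tall, across the lane at x = -55 mm of the sorter. Beside it on the far side (x = -50 to -42 mm) a guide bar runs along y from -31 to +80 mm, its top 158 mm above the counter; above the bar the plate is free to push from its right side
- gate (a joint): tilt of the seesaw gate about its pivot, which lies along the sorter's x, 85 mm above the counter. The gate is a 200 mm long trough, floor 52 mm wide, open at both ends. 0 is level, -0.22 leans fully to the left tray (right end raised), +0.22 leans fully to the right tray; hard stops at both. The hinge is stiff (about 2 N on a pad moves it) and stays where it is left
- pad_right (a point): centre of the upper face of the gate's right press pad, a flat plate 34 mm (x) by 50 mm (y), 5 mm thick, on the gate's far side near its right end; moves and tilts with the gate. It is about 145 mm above the counter when the right end is fully raised and about 111 mm when fully down; in going down it also moves about 19 mm outward (to -y of the sorter)
- pad_left (a point): the same on the gate's left press pad (to +y)
- ball_front_center (a point): centre of the front waiting steel ball, 30 mm in diameter, about 110 g, leaning on the feed stop
- ball_rear_center (a point): centre of the rear waiting steel ball, the same size, just behind the front one
- tray_empty (a point): centre of the inner floor of the empty right tray (16 mm above the counter); inside 80 mm (x) by 90 mm (y), side walls 56 mm high above the floor
- tray_full (a point): centre of the inner floor of the full left tray, the same size, with eight balls in it
- socket_a: bystander: white porcelain lamp socket, 48 mm in diameter, 47 mm tall, standing near the sorter; origin under its centre
- socket_b: bystander: the second porcelain lamp socket, the same
- strip_holder: bystander: amber plastic title-strip holder, 50 x 130 x 18 mm, origin under its centre
- cam_gear: bystander: brass cam gear, 76 mm in diameter, 22 mm tall, origin under its centre
- grille_corner: bystander: L-shaped chrome grille corner piece, legs about 110 mm, 20 mm tall, origin under its corner
- screwdriver: bystander: screwdriver lying on the counter
- walnut_lid_handle (a point): bystander: knob of the half-open lid of the walnut box at the right of the counter (box 180 x 240 x 90 mm)

How it is judged:
On the way, in this order (a step that is already met when the one before it is completed fails the run):
1. the gate is rocked over to the right tray while both balls still wait on the lane (value of joint gate above 0.17 rad and x of each of ball_front_center, ball_rear_center in the frame of sorter below -0.06 m), for 0.2 s.
2. the front ball rolls onto the gate (x of ball_front_center in the frame of sorter between -0.022 and 0.03 m and z of ball_front_center in the frame of sorter above 0.07 m and y of ball_front_center in the frame of sorter between -0.115 and 0.05 m), for 0.02 s.
3. the rear ball rolls onto the gate (x of ball_rear_center in the frame of sorter between -0.022 and 0.03 m and z of ball_rear_center in the frame of sorter above 0.07 m and y of ball_rear_center in the frame of sorter between -0.115 and 0.05 m), for 0.02 s.
At the end, for the whole second after the job is handed in: the gate leans to the right (joint above 0.15 rad) and both balls lie inside the empty right tray (centres within its walls) (value of joint gate above 0.15 rad and x of ball_front_center in the frame of sorter between -0.045 and 0.045 m and y of ball_front_center in the frame of sorter between -0.262 and -0.16 m and z of each of ball_front_center, ball_rear_center in the frame of sorter below 0.08 m and x of ball_rear_center in the frame of sorter between -0.045 and 0.045 m and y of ball_rear_center in the frame of sorter between -0.262 and -0.16 m); the robot touches nothing.
It fails at once if a ball is lifted (centre more than 160 mm above the counter, 25 mm above where it waits) (z of any of ball_front_center, ball_rear_center in the frame of sorter above 0.16 m).
It fails at once if a bystander is moved more than 20 mm (distance of any of socket_a, socket_b, strip_holder, cam_gear, grille_corner, screwdriver, walnut_lid_handle from where it was at the start of the episode above 0.02 m).
It also fails if it takes over 45 s, if anything falls off the work surface, if the arm or the gripper's body presses on something with over 40 N, if the wrist force passes 120 N, or if a joint passes its speed limit or range.

### The arm

A 6-joint arm with a two-finger parallel gripper is mounted at the origin on the work surface. World frame = base frame: x ahead of the robot, y to its left, z up, the work surface at z = 0. Lengths are in m, angles in rad, forces in N, time in s.
With the tool pointing down it reaches from about 0.3 to 0.775 m from the base axis. Payload 14.6 kg.
Tool frame: the origin (TCP) lies between the finger pads; the fingertips stand 19 mm ahead of it and the grasp point (between the pads) is the TCP; z points along the fingers, y is the direction in which the jaws open and shut (so a half turn about z gives the same grasp; the last joint's range is limited). The gripper opens to 94 mm and grips with 3 to 60 N. Pads are 16 mm wide; open, the fingers measure 119 mm over their backs; the gripper's body (75 mm by 177 mm) begins 78 mm behind the grasp point.
Start: joints at [1.147, 0.3, 1.521, -0, 1.321, -0.067], TCP at [0.192, 0.515, 0.224] pointing down, gripper open.
Joint ranges: [-3.03, 3.03], [-0.79, 2.21], [0.23, 2.52], [-1.04, 4.18], [0, 3.07], [-2.55, 2.55]. Speed limits (rad/s): [2.22, 2.22, 2.57, 3.14, 3.14, 3.14].

### API

Orientations are given as [roll, pitch, yaw] about the fixed x, y, z axes, in that order (R = Rz(yaw) Ry(pitch) Rx(roll)).
In Python, from station import telemetry, vision, ctrl gives the robot as it stands. The module is installed in compiled form; this text tells all that it offers.
- The arm moves only by the shell command python3 -m creep 'ROWS' [FORCE]. ROWS is JSON, a list of rows, each a list of 3 entries, a list of its own where there are three numbers: the shift along the tool's x, y, z in units of 50 mm (1.0 is 50 mm), then the turn about the tool's z in units of 8 degrees (1.0 is 8 degrees), then the opening, from 0 (shut) to 1 (fully open). In form: [[[tx, ty, tz], twist, gripper], ...]. A call has 1 to 12 rows; each row is the pose to reach, as a shift and turn from the pose commanded when the call began, along the tool's axes at that moment; what a row does not reach only later rows make up. A row lasts 1/10 s, in which the tool goes at most 50 mm and 8.59 degrees, less where a joint would pass 70% of its speed; a pose out of reach is approached as far as the arm can. A call with a gripper value outside its range is refused whole. The fingers move at their own pace and stop on an object; FORCE is the grip in N (left out, the last holds). Time passes only in rows, so rows that repeat a pose let the fingers close. It gives the time, the measured TCP pose, the force and the opening at its end, in the units of the state.
- telemetry.get_obs(): the state, without advancing time (a new reading comes with each control period).
- vision.camera(name): name is "scene" or "side" or "wrist"; returns a dict with "img" (400x640x3 uint8, red, green, blue), "depth" (400x640 float32, m along the optical axis (not along the pixel's ray), 0 where there is no reading), "vertical_fov" (degrees; the focal length in pixels is half the picture's height over the tangent of half this angle, whatever the lens; pixels are square), "cx", "cy" (the principal point, pixels), "extrinsics" (4x4, takes a point from camera to world coordinates); the wrist camera has in their place "hand_eye" (4x4, takes a point from camera to tool coordinates, whose origin is the TCP and whose axes are the flange's). Camera axes: x right, y down, z forward; pixel columns grow to the right and rows downward; lengths in m; the calibration is good to about 2 mm. A picture is of the moment at which its call begins: read the wrist's pose just before it.
- ctrl.hand_in(): hands the job in, once; it reports no verdict.
The state is a dict: "time_s": time; "qpos": joint angles; "joint_vel": joint speeds; "tau": joint torques, N m; "ee_pos": TCP position; "eef_rot": TCP orientation; "force": force on the tool from outside, world axes, zero at the start; "moment": the same for the moment, N m; "grip_width": finger opening in m.
Only numpy, scipy, OpenCV 4.12 (cv2) and the standard library are available. Lean on these libraries where they do the work, as an engineer would, in place of code of your own. Each camera call takes 0.05 s, during which the arm holds its last target.

## Working session

There is one attempt and no reset: what is moved stays moved. The work goes in short steps, Python scripts to look and compute and a shell command to move; the robot and the scene stay as the last step left them, time stands still between calls to the robot, and variables do not carry over. Pictures are saved under pics/ and viewed, and the job is handed in when it is done.

```bash
mkdir -p pics; cat > h.py <<'E'
import numpy as np,cv2
from station import telemetry,vision,ctrl
def grab(n):
    o=telemetry.get_obs(); c=vision.camera(n)
    np.savez(f'pics/{n}.npz',**{k:np.array(v) for k,v in c.items()},ee=o['ee_pos'],rot=o['eef_rot'])
    return c
def load(n): return dict(np.load(f'pics/{n}.npz'))
def P(c,u,v,d=None,r=1):
    f=200/np.tan(np.radians(float(c['vertical_fov']))/2)
    if d is None:
        w=c['depth'][v-r:v+r+1,u-r:u+r+1]; d=np.median(w[w>0])
    p=np.array([(u-c['cx'])/f*d,(v-c['cy'])/f*d,d,1])
    return (c['extrinsics']@p)[:3]
E
python3 - <<'E'
from h import *
for n in('scene','side'):
    c=grab(n); cv2.imwrite(f'pics/{n}1.png',c['img'][:,:,::-1]); print(n,c['vertical_fov'],c['cx'],c['cy'],c['extrinsics'].round(3).tolist(),c.keys())
print(telemetry.get_obs())
E
```

```text
scene 54.75674661984877 319.3267172104465 188.53331661765526 [[-0.169, 0.651, -0.74, 1.371], [0.985, 0.097, -0.139, 0.144], [-0.019, -0.753, -0.658, 0.875], [0.0, 0.0, 0.0, 1.0]] dict_keys(['img', 'depth', 'vertical_fov', 'cx', 'cy', 'extrinsics'])
side 56.16140524729738 315.196232044991 197.63490297291588 [[0.683, -0.486, 0.545, -0.271], [-0.73, -0.462, 0.503, -0.755], [0.008, -0.742, -0.67, 1.104], [0.0, 0.0, 0.0, 1.0]] dict_keys(['img', 'depth', 'vertical_fov', 'cx', 'cy', 'extrinsics'])
{'time_s': 0.1, 'qpos': array([ 1.14736904e+00,  3.00403574e-01,  1.52148473e+00,  3.23296636e-05,
        1.32070837e+00, -6.65822029e-02]), 'joint_vel': array([-0.00024305, -0.00053168, -0.0015872 ,  0.00097063, -0.00069034,
        0.00041878]), 'tau': array([ 7.30232823e-04, -5.32642114e+01, -3.53283763e+01,  7.09270779e-02,
        2.34931230e-02, -8.87187275e-05]), 'ee_pos': array([0.19202796, 0.51517048, 0.22396412]), 'eef_rot': array([-3.14059295e+00, -9.80465581e-05,  2.78473950e+00]), 'force': array([-0.16368383,  1.31392316, -0.90948193]), 'moment': array([0.00800018, 0.03359673, 0.03225335]), 'grip_width': 0.09377471312228364}
```

View pics/scene1.png

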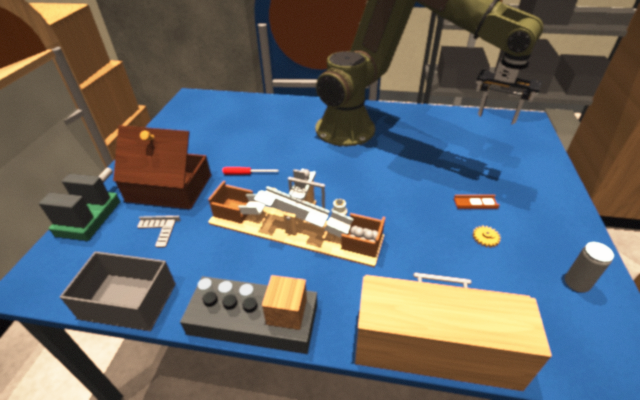

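View pics/side1.png

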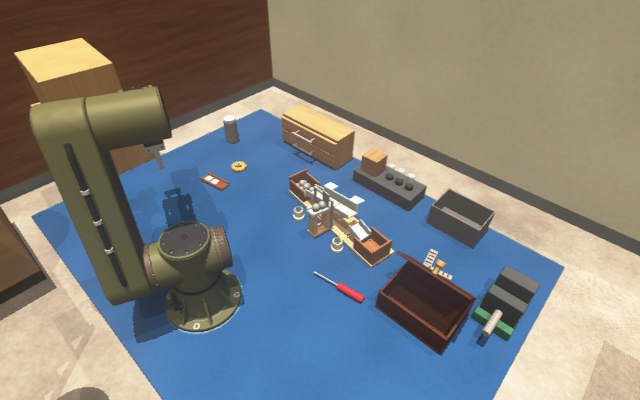

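Scene view: the sorter is at about (295,220), the full tray at (362,238), and the empty one at (232,200). Next I'll enlarge it.

```bash
python3 - <<'E'
from h import *
c=load('scene'); im=c['img'][150:270,200:395,::-1]; cv2.imwrite('pics/sc_z.png',cv2.resize(im,None,fx=4,fy=4,interpolation=cv2.INTER_CUBIC))
c=load('side'); im=c['img'][165:270,280:400,::-1]; cv2.imwrite('pics/si_z.png',cv2.resize(im,None,fx=5.5,fy=5.5,interpolation=cv2.INTER_CUBIC))
E
```

```text
(no output)
```

View pics/sc_z.png

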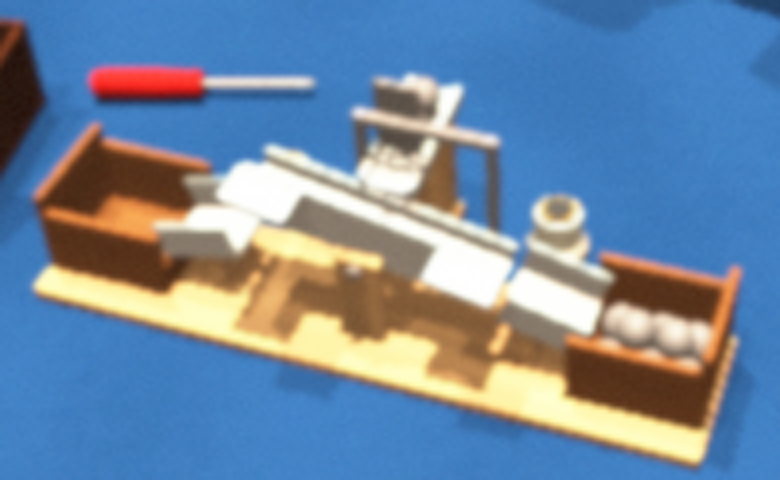

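View pics/si_z.png

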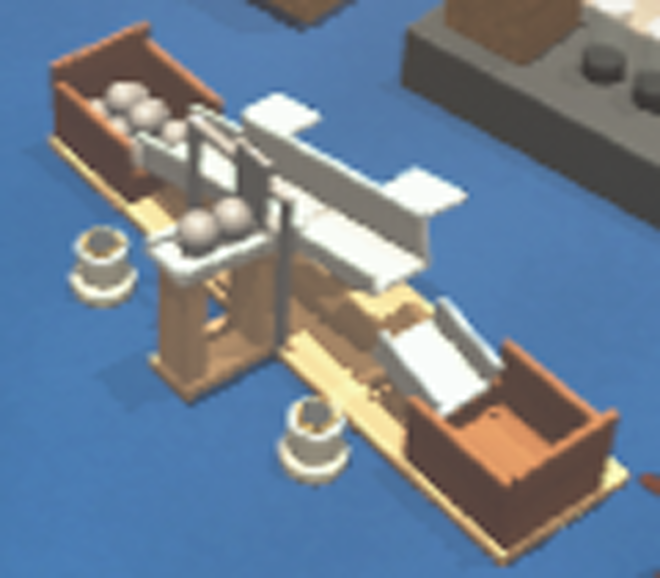

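Both pictures agree: the gate leans left with its right end raised, and the balls wait behind the dark plate. The right pad is at scene px (266,198) and side px (358,199). The plate's top is at scene px (299,171) and side px (326,190).

```bash
python3 - <<'E'
from h import *
s=load('scene'); d=load('side')
for n,c,pts in(('scene',s,dict(pad=(266,198),pad2=(262,197),padl=(316,220),plate=(299,173),plate2=(299,177),farL=(374,264),farR=(210,221),trayLcor=(384,217),trayRcor=(211,199),soc=(339,202),fullt=(364,231),emptyt=(231,201))),
 ('side',d,dict(pad=(357,199),pad2=(353,200),padl=(331,185),plate=(326,191),plate2=(326,194),ballF=(322,204),ballR=(316,207),emptyt=(371,244),soc_b=(337,240),soc_a=(298,209)))):
    for k,(u,v) in pts.items(): print(n,k,P(c,u,v).round(3))
E
```

```text
scene pad [ 0.611 -0.152  0.144]
scene pad2 [ 0.61  -0.164  0.146]
scene padl [ 0.641 -0.005  0.11 ]
scene plate [ 0.527 -0.074  0.177]
scene plate2 [ 0.528 -0.074  0.163]
scene farL [0.688 0.164 0.008]
scene farR [ 0.6   -0.352  0.01 ]
scene trayLcor [0.496 0.184 0.005]
scene trayRcor [ 0.576 -0.343  0.082]
scene soc [0.493 0.04  0.046]
scene fullt [0.613 0.128 0.057]
scene emptyt [ 0.509 -0.314  0.016]
side pad [ 0.61  -0.158  0.148]
side pad2 [ 0.598 -0.148  0.144]
side padl [ 0.636 -0.005  0.112]
side plate [0.613 0.002 0.09 ]
side plate2 [ 0.522 -0.077  0.181]
side ballF [ 0.502 -0.076  0.143]
side ballR [ 0.473 -0.073  0.145]
side emptyt [ 0.567 -0.273  0.017]
side soc_b [ 0.471 -0.183  0.048]
side soc_a [0.489 0.041 0.048]
```

```bash
cat >> h.py <<'E'
def cloud(c):
    f=200/np.tan(np.radians(float(c['vertical_fov']))/2)
    v,u=np.mgrid[0:400,0:640]; d=c['depth']; 
    p=np.stack([(u-c['cx'])/f*d,(v-c['cy'])/f*d,d,np.ones_like(d)],-1)
    return (p@np.array(c['extrinsics']).T)[...,:3]
def S(p,o=(0.580,-0.084),yaw=-9.9):
    a=np.radians(yaw); q=np.array(p)-np.array([*o,0]); ca,sa=np.cos(a),np.sin(a)
    return np.stack([q[...,0]*ca+q[...,1]*sa,-q[...,0]*sa+q[...,1]*ca,q[...,2]],-1)
E
python3 - <<'E'
from h import *
def st(n,a):
    if len(a): print(n,len(a),'med',np.median(a,0).round(4),'min',np.percentile(a,3,axis=0).round(4),'max',np.percentile(a,97,axis=0).round(4))
for n in('scene','side'):
    c=load(n); w=cloud(c); q=S(w); ok=c['depth']>0
    x,y,z=q[...,0],q[...,1],q[...,2]
    near=ok&(abs(x)<.2)&(abs(y)<.3)
    st(n+' base',q[near&(z>.004)&(z<.014)])
    st(n+' plate',q[near&(z>.16)&(z<.19)&(abs(y)<.05)])
    st(n+' bar',q[near&(z>.15)&(z<.162)&(abs(y)<.1)&(x>-.056)&(x<-.03)])
    st(n+' padR',q[near&(x>.034)&(y<-.03)&(y>-.13)&(z>.12)])
    st(n+' padL',q[near&(x>.034)&(y>.03)&(y<.13)&(z>.08)])
    st(n+' trayR rim',q[near&(y<-.15)&(z>.066)&(z<.078)])
    st(n+' trayL rim',q[near&(y>.15)&(z>.066)&(z<.078)])
    st(n+' balls',q[near&(z>.125)&(z<.155)&(x<-.06)&(abs(y)<.02)])
    st(n+' high',q[near&(z>.19)])
E
```

```text
scene base 2830 med [0.0427 0.0154 0.0113] min [-0.047  -0.2412  0.005 ] max [0.0704 0.25   0.0137]
scene plate 88 med [-5.35e-02  1.00e-04  1.74e-01] min [-0.0565 -0.0174  0.1605] max [-0.0497  0.0167  0.186 ]
scene bar 156 med [-0.045   0.0194  0.1568] min [-0.0546 -0.0274  0.151 ] max [-0.0406  0.077   0.16  ]
scene padR 142 med [ 0.0489 -0.0658  0.1441] min [ 0.0351 -0.0891  0.138 ] max [ 0.0598 -0.0421  0.1503]
scene padL 141 med [0.0477 0.0862 0.1104] min [0.035  0.0636 0.1045] max [0.0591 0.1088 0.1161]
scene trayR rim 227 med [ 0.0052 -0.2126  0.0711] min [-0.0454 -0.2576  0.0665] max [ 0.0483 -0.1544  0.0763]
scene trayL rim 244 med [0.0266 0.2037 0.0705] min [-0.0477  0.1546  0.0664] max [0.0453 0.2622 0.0748]
scene balls 66 med [-0.1004  0.0094  0.1397] min [-0.1275 -0.0079  0.1254] max [-0.0875  0.0194  0.1508]
side base 1362 med [-0.0465 -0.0372  0.007 ] min [-0.1888 -0.2781  0.0041] max [0.1864 0.2677 0.0137]
side plate 49 med [-0.0571 -0.0019  0.1728] min [-0.0603 -0.0231  0.1616] max [-0.0489  0.0218  0.1876]
side bar 47 med [-0.0494  0.0441  0.1576] min [-0.0539 -0.0292  0.1512] max [-0.0435  0.0784  0.1613]
side padR 51 med [ 0.0465 -0.0697  0.1472] min [ 0.0343 -0.0895  0.1397] max [ 0.0587 -0.0436  0.1514]
side padL 41 med [0.0468 0.0849 0.1131] min [0.0345 0.0634 0.1075] max [0.0593 0.109  0.1176]
side trayR rim 161 med [-0.0122 -0.2137  0.0712] min [-0.0462 -0.2606  0.0666] max [ 0.0469 -0.1571  0.0768]
side trayL rim 132 med [-0.0057  0.2227  0.0716] min [-0.0501  0.1536  0.0669] max [0.0443 0.2612 0.0771]
side balls 131 med [-0.1033 -0.0045  0.139 ] min [-0.1297 -0.0189  0.1253] max [-0.0667  0.0169  0.1519]
```

The fitted sorter frame is origin (0.580,-0.084), yaw -9.9°. It puts the plate, bar, pads and trays within about 2 mm of the stated sizes. Next I'll close the fingers, align the jaws with the sorter's y and rise.

```bash
python3 -m creep '[[[0,0,-0.6],-0.7,0],[[0,0,-0.8],-1.37,0],[[0,0,-0.8],-1.37,0],[[0,0,-0.8],-1.37,0]]' 10
cat >> h.py <<'E'
from scipy.spatial.transform import Rotation as R
def W(p,o=(0.580,-0.084),yaw=-9.9):
    return R.from_euler('z',yaw,degrees=True).apply(p)+[*o,0]
def go(p):  # tip target, sorter frame -> rows units
    o=telemetry.get_obs(); r=R.from_euler('xyz',o['eef_rot'])
    t=W(p)+[0,0,.019]
    print('tip in sorter',S(np.array(o['ee_pos'])-[0,0,.019]).round(4),'units',(r.inv().apply(t-o['ee_pos'])/.05).round(3),'force',np.round(o['force'],2),'w',round(o['grip_width'],4),'t',o['time_s'],'toolyaw-sorter',np.degrees(o['eef_rot'][2])+9.9)
E
python3 -c "
from h import *
go([.047,-.066,.21])"
```

```text
time_s: 0.5
ee_pos: [0.192, 0.5152, 0.2636]
eef_rot: [-3.141, -0.0, 2.973]
force: [-0.7, 0.0, -0.1]
grip_width: 0.0653
tip in sorter [-0.4852  0.5235  0.2446] units [-10.592 -11.838   0.7  ] force [-0.74  0.04 -0.13] w 0.0653 t 0.5 toolyaw-sorter 180.25921554322144
```

```bash
python3 -m creep '[[[-0.3,-0.3,0],0,0],[[-0.8,-0.9,0],0,0],[[-1.4,-1.5,0],0,0],[[-2,-2.2,0],0,0],[[-2.6,-2.9,0],0,0],[[-3.2,-3.6,0],0,0],[[-3.8,-4.3,0],0,0],[[-4.4,-5,0],0,0],[[-5,-5.6,0],0,0],[[-5.5,-6.1,0],0,0],[[-5.8,-6.4,0],0,0],[[-5.8,-6.4,0],0,0]]'
python3 -c "
from h import *
go([.047,-.066,.21])"
```

```text
time_s: 1.7
ee_pos: [0.426, 0.1502, 0.2632]
eef_rot: [-3.141, -0.002, 2.971]
force: [0.3, 0.9, -0.5]
grip_width: 0.0007
tip in sorter [-0.1919  0.2042  0.2442] units [-4.769 -5.413  0.682] force [ 0.33  0.89 -0.52] w 0.0007 t 1.7 toolyaw-sorter 180.11644797757438
```

```bash
python3 -m creep '[[[-0.3,-0.3,0],0,0],[[-0.8,-0.9,0],0,0],[[-1.4,-1.5,0],0,0],[[-2,-2.2,0],0,0],[[-2.6,-2.9,0],0,0],[[-3.2,-3.6,0],0,0],[[-3.8,-4.3,0],0,0],[[-4.4,-5,0],0,0],[[-4.77,-5.41,0],0,0],[[-4.77,-5.41,0.3],0,0],[[-4.77,-5.41,0.68],0,0],[[-4.77,-5.41,0.68],0,0]]'
python3 - <<'E'
from h import *
go([.047,-.066,.16])
for n in('scene','wrist'):
    c=vision.camera(n); cv2.imwrite(f'pics/{n}2.png',c['img'][:,:,::-1])
    if n=='scene': cv2.imwrite('pics/sc_z2.png',cv2.resize(c['img'][120:270,200:395,::-1],None,fx=4,fy=4,interpolation=cv2.INTER_CUBIC))
E
```

```text
time_s: 2.9
ee_pos: [0.6152, -0.1528, 0.227]
eef_rot: [3.141, -0.006, 2.975]
force: [-0.3, 0.9, -0.0]
grip_width: 0.0003
tip in sorter [ 0.0465 -0.0617  0.208 ] units [-0.015 -0.087  0.959] force [-0.28  0.94 -0.03] w 0.0003 t 2.9 toolyaw-sorter 180.36307152111627
```

View pics/sc_z2.png

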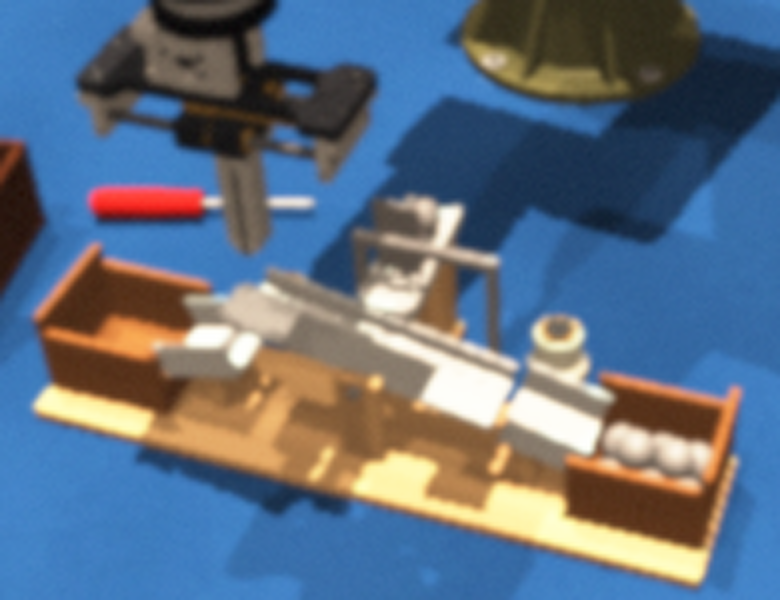

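View pics/wrist2.png

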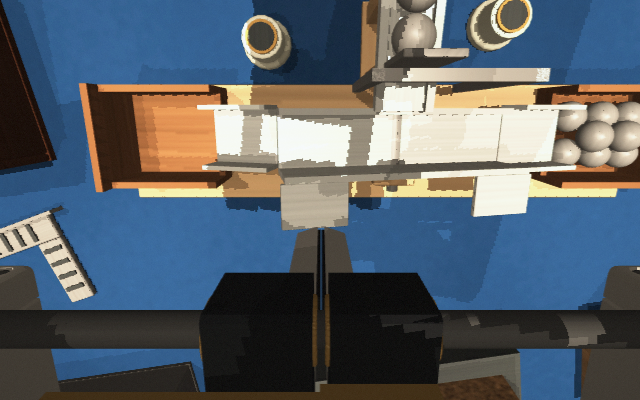

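The fingers are closed and hang above the right pad: wrist px (320,230) against pad columns 282-350. The wall runs beside it at row 170. Lowering to just above contact.

```bash
python3 -m creep '[[[0,-0.03,0.4],0,0],[[0,-0.06,0.8],0,0],[[0,-0.06,0.96],0,0],[[0,-0.06,0.96],0,0]]'
python3 -c "
from h import *
go([.047,-.085,.113])"
```

```text
time_s: 3.4
ee_pos: [0.6155, -0.1567, 0.1824]
eef_rot: [3.141, -0.001, 2.976]
force: [0.3, -0.1, 0.4]
grip_width: 0.0008
tip in sorter [ 0.0475 -0.0655  0.1634] units [ 0.012 -0.391  1.007] force [ 0.29 -0.11  0.42] w 0.0008 t 3.4 toolyaw-sorter 180.4165054010179
```

```bash
python3 -m creep '[[[0,0,0.15],0,0],[[0,0,0.3],0,0],[[0,-0.05,0.4],0,0],[[0,-0.11,0.5],0,0],[[0,-0.18,0.6],0,0],[[0,-0.24,0.7],0,0],[[0,-0.29,0.8],0,0],[[0,-0.34,0.9],0,0],[[0,-0.37,0.97],0,0],[[0,-0.37,0.97],0,0]]'
python3 - <<'E'
from h import *
go([.047,-.085,.111])
c=grab('scene'); cv2.imwrite('pics/sc_z3.png',cv2.resize(c['img'][120:270,200:395,::-1],None,fx=4,fy=4,interpolation=cv2.INTER_CUBIC))
q=S(cloud(c)); a=q[(c['depth']>0)&(q[...,0]>.034)&(q[...,0]<.062)&(q[...,1]>.03)&(q[...,1]<.12)&(q[...,2]>.09)]
print('padL',np.median(a,0))
E
```

```text
time_s: 4.4
ee_pos: [0.6123, -0.1754, 0.1332]
eef_rot: [3.141, -0.001, 2.976]
force: [0.6, -0.1, -0.4]
grip_width: 0.0005
tip in sorter [ 0.0475 -0.0845  0.1142] units [ 0.01  -0.01   0.064] force [ 0.58 -0.11 -0.42] w 0.0005 t 4.4 toolyaw-sorter 180.40633261523362
padL [0.04930389 0.07090809 0.14295263]
```

View pics/sc_z3.png

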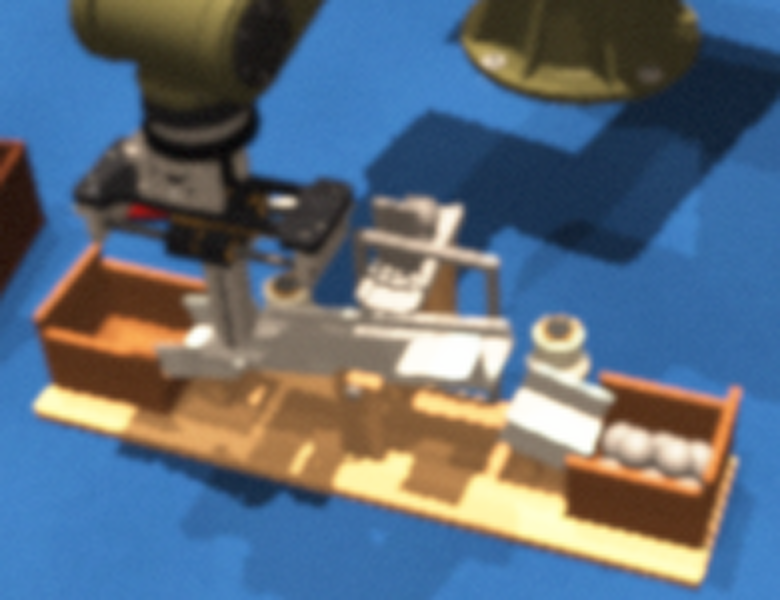

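The gate has rocked over, with the left pad now at 143 mm. A few mm more should seat it on its stop.

```bash
python3 -m creep '[[[0,-0.01,0.04],0,0],[[0,-0.01,0.08],0,0],[[0,-0.01,0.08],0,0]]'
python3 - <<'E'
from h import *
go([.047,-.085,.111])
c=grab('scene')
q=S(cloud(c)); a=q[(c['depth']>0)&(q[...,0]>.034)&(q[...,0]<.062)&(q[...,1]>.03)&(q[...,1]<.12)&(q[...,2]>.09)]
print('padL',np.median(a,0))
E
```

```text
time_s: 4.75
ee_pos: [0.6125, -0.176, 0.1305]
eef_rot: [-3.141, 0.0, 2.976]
force: [-2.6, -0.9, 4.1]
grip_width: 0.0002
tip in sorter [ 0.0478 -0.0851  0.1115] units [0.017 0.002 0.01 ] force [-2.59 -0.87  4.14] w 0.0002 t 4.75 toolyaw-sorter 180.41837734315436
padL [0.04941534 0.06785672 0.144349  ]
```

```bash
python3 -m creep '[[[0,-0.01,0.05],0,0],[[0,-0.01,0.05],0,0],[[0,-0.01,0.05],0,0]]'
python3 - <<'E'
from h import *
go([.047,-.085,.111])
c=grab('scene')
q=S(cloud(c)); a=q[(c['depth']>0)&(q[...,0]>.034)&(q[...,0]<.062)&(q[...,1]>.03)&(q[...,1]<.12)&(q[...,2]>.09)]
print('padL',np.median(a,0), np.polyfit(a[:,1],a[:,2],1))
E
```

```text
time_s: 5.1
ee_pos: [0.6127, -0.1762, 0.13]
eef_rot: [-3.141, 0.002, 2.976]
force: [-8.8, 3.7, 21.1]
grip_width: 0.0004
tip in sorter [ 0.0481 -0.0852  0.111 ] units [0.022 0.004 0.001] force [-8.85  3.71 21.07] w 0.0004 t 5.1 toolyaw-sorter 180.432158320082
padL [0.04835604 0.06866987 0.1448455 ] [0.21375602 0.12975636]
```

It's on the hard stop: force 21 N, pad slope 0.21. Now straight up, then to the right of the plate.

```bash
python3 -m creep '[[[0,0,-0.3],0,0],[[0,0,-0.8],0,0],[[0,0,-1.4],0,0],[[0,0,-2],0,0],[[0,0,-2.1],0,0],[[0,0,-2.1],0,0]]'
python3 - <<'E'
from h import *
go([-.055,-.050,.215])
c=grab('scene')
q=S(cloud(c)); 
for n,(lo,hi) in dict(L=(.03,.12),R=(-.12,-.03)).items():
  a=q[(c['depth']>0)&(q[...,0]>.034)&(q[...,0]<.062)&(q[...,1]>lo)&(q[...,1]<hi)&(q[...,2]>.09)&(q[...,2]<.16)]
  print(n,np.median(a,0), np.polyfit(a[:,1],a[:,2],1))
E
```

```text
time_s: 5.75
ee_pos: [0.6126, -0.1763, 0.2332]
eef_rot: [-3.141, 0.002, 2.976]
force: [-0.1, -0.1, -0.9]
grip_width: 0.0006
tip in sorter [ 0.048  -0.0853  0.2142] units [ 2.054  0.722 -0.019] force [-0.06 -0.09 -0.86] w 0.0006 t 5.75 toolyaw-sorter 180.42203687982888
L [0.04932794 0.06815489 0.14436714] [0.20182942 0.13060298]
R [ 0.04938429 -0.08181889  0.1110626 ] [0.21271113 0.12833474]
```

The gate stays put at about +0.22 (pads at 144 and 111 mm). Moving to the right of the plate.

```bash
python3 -m creep '[[[0.5,0.18,0],0,0],[[1.1,0.4,0],0,0],[[1.7,0.6,0],0,0],[[2.05,0.7,0],0,0],[[2.05,0.7,0],0,0],[[2.05,0.7,0.4],0,0],[[2.05,0.7,0.9],0,0],[[2.05,0.7,0.9],0,0],[[2.05,0.7,0.9],0,0]]'
python3 - <<'E'
from h import *
go([-.055,.018,.168])
c=grab('side'); cv2.imwrite('pics/si_z4.png',cv2.resize(c['img'][140:270,260:400,::-1],None,fx=4.5,fy=4.5,interpolation=cv2.INTER_CUBIC))
c=grab('scene'); cv2.imwrite('pics/sc_z4.png',cv2.resize(c['img'][120:270,200:395,::-1],None,fx=4,fy=4,interpolation=cv2.INTER_CUBIC))
E
```

```text
time_s: 6.7
ee_pos: [0.5173, -0.1251, 0.1872]
eef_rot: [3.141, -0.001, 2.976]
force: [0.5, -0.3, 0.2]
grip_width: 0.0006
tip in sorter [-0.0547 -0.0513  0.1682] units [-0.003  1.386  0.005] force [ 0.48 -0.32  0.19] w 0.0006 t 6.7 toolyaw-sorter 180.41063189218025
```

View pics/sc_z4.png

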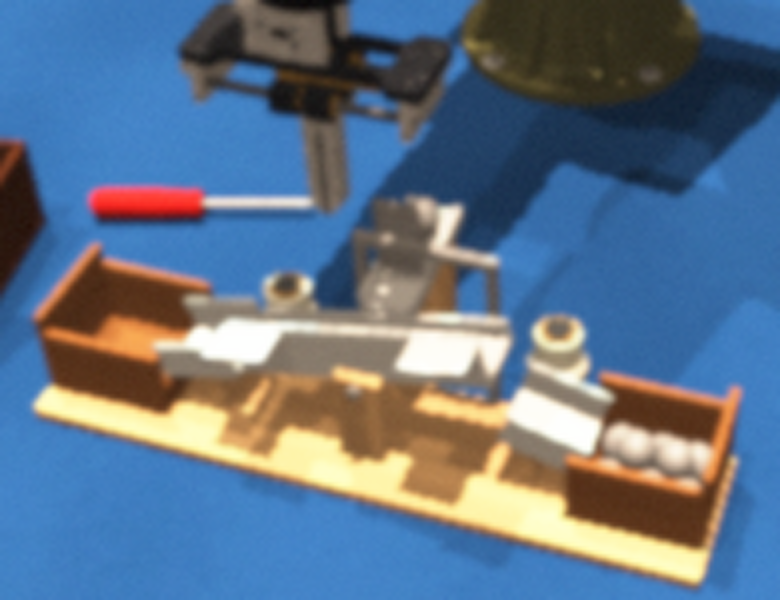

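View pics/si_z4.png

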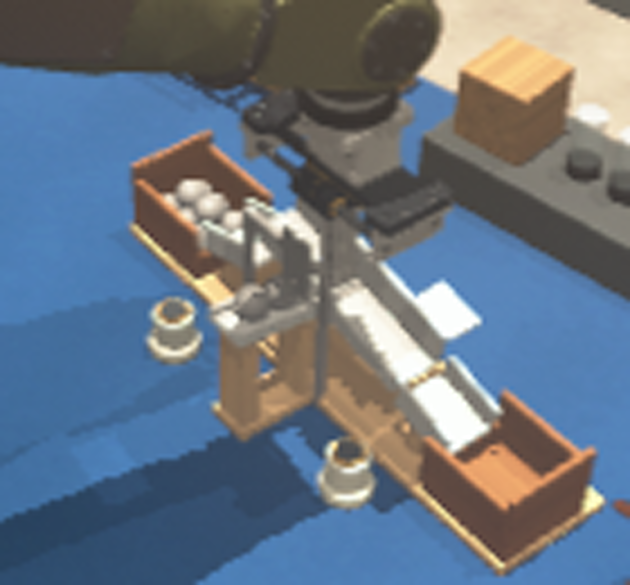

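The closed fingers are right of the plate, the gate trough slopes to the empty tray, and both balls are still waiting. Pushing left.

```bash
python3 -m creep '[[[0,0.2,0],0,0],[[0,0.4,0],0,0],[[0,0.55,0],0,0],[[0,0.7,0],0,0],[[0,0.85,0],0,0],[[0,1.0,0],0,0],[[0,1.15,0],0,0],[[0,1.28,0],0,0],[[0,1.36,0],0,0],[[0,1.36,0],0,0]]'
python3 - <<'E'
from h import *
go([-.055,.018,.168])
c=grab('side'); cv2.imwrite('pics/si_z5.png',cv2.resize(c['img'][140:270,260:400,::-1],None,fx=4.5,fy=4.5,interpolation=cv2.INTER_CUBIC))
E
```

```text
time_s: 7.8
ee_pos: [0.5282, -0.0573, 0.1873]
eef_rot: [3.141, -0.0, 2.977]
force: [-0.0, 0.3, 0.2]
grip_width: 0.0006
tip in sorter [-0.0556  0.0174  0.1683] units [-0.012  0.012  0.006] force [-0.05  0.33  0.23] w 0.0006 t 7.8 toolyaw-sorter 180.44568720621857
```

View pics/si_z5.png

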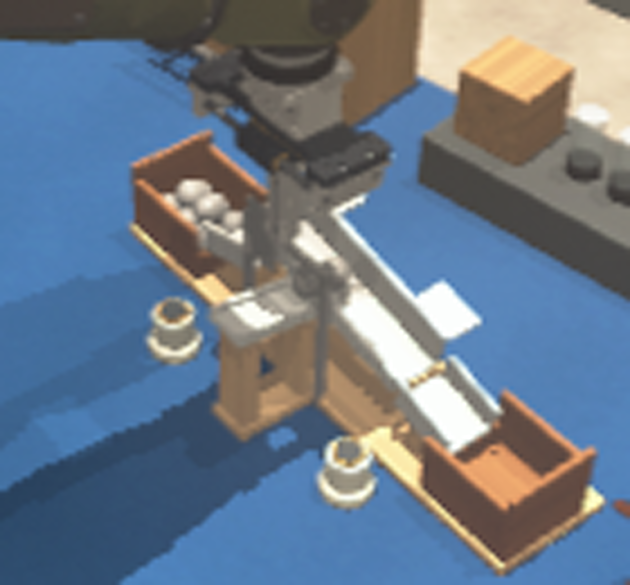

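The plate is aside and the balls are on their way onto the gate, around px (318,280) in the crop. Waiting a moment, then looking.

```bash
python3 -m creep '[[[0,0,0],0,0],[[0,0,0],0,0],[[0,0,0],0,0],[[0,0,0],0,0],[[0,0,0],0,0],[[0,0,0],0,0],[[0,0,0],0,0],[[0,0,0],0,0],[[0,0,0],0,0],[[0,0,0],0,0]]'
python3 - <<'E'
from h import *
c=grab('side'); cv2.imwrite('pics/si_z6.png',cv2.resize(c['img'][140:270,260:400,::-1],None,fx=4.5,fy=4.5,interpolation=cv2.INTER_CUBIC))
E
```

```text
time_s: 8.85
ee_pos: [0.5283, -0.0579, 0.1874]
eef_rot: [-3.142, 0.0, 2.976]
force: [0.4, 0.1, -0.1]
grip_width: 0.0006
```

View pics/si_z6.png

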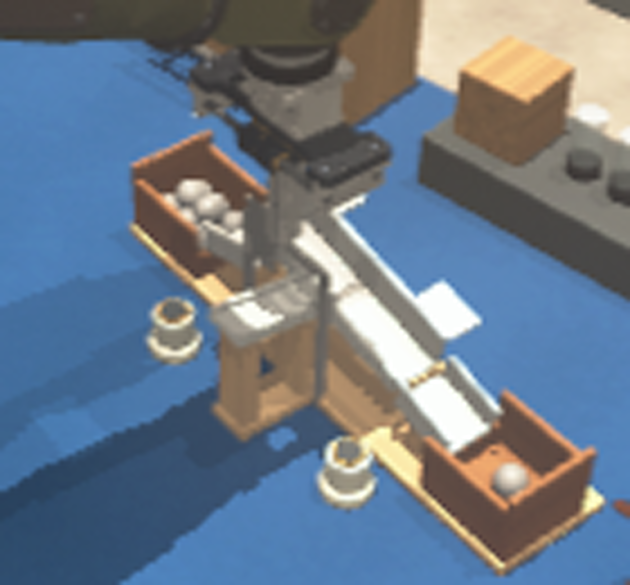

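One ball is visible in the right tray at crop (511,478). The other may be hidden behind the near wall. Backing off the plate and rising to check.

```bash
python3 -m creep '[[[0,-0.15,0],0,0],[[0,-0.15,0],0,0],[[0,-0.15,-0.5],0,0],[[0,-0.15,-1],0,0],[[0,-0.15,-1.6],0,0],[[0,-0.15,-2],0,0],[[0,-0.15,-2],0,0],[[0,-0.15,-2],0,0]]'
python3 - <<'E'
from h import *
a=[]
for n in('side','scene'):
    c=grab(n); r=c['img'][140:270,260:400] if n=='side' else c['img'][130:260,195:395]
    a.append(cv2.resize(r[:,:,::-1],(700,int(700*r.shape[0]/r.shape[1])) if n=='scene' else (420,390),interpolation=cv2.INTER_CUBIC))
    cv2.imwrite(f'pics/{n}7.png',a[-1])
    q=S(cloud(c)); m=(c['depth']>0)&(q[...,0]>-.036)&(q[...,0]<.036)&(q[...,1]<-.165)&(q[...,1]>-.252)&(q[...,2]>.03)&(q[...,2]<.06)
    k,l,s,ce=cv2.connectedComponentsWithStats(m.astype(np.uint8))
    for i in range(1,k):
        if s[i,4]>4: print(n,s[i,4],ce[i].round(),np.median(q[l==i],0).round(3))
    print(np.hypot(*0*ce[:1].T) if 0 else '')
for n in('L','R'): pass
c=load('scene');q=S(cloud(c))
for n,(lo,hi) in dict(L=(.03,.12),R=(-.12,-.03)).items():
  b=q[(c['depth']>0)&(q[...,0]>.034)&(q[...,0]<.062)&(q[...,1]>lo)&(q[...,1]<hi)&(q[...,2]>.09)&(q[...,2]<.16)]
  print(n,np.median(b,0).round(4))
c=load('side')
print('soc',P(c,337,240).round(3),P(c,298,209).round(3)); go([0,0,.3])
E
```

```text
time_s: 9.7
ee_pos: [0.5269, -0.0654, 0.2867]
eef_rot: [-3.142, -0.0, 2.976]
force: [0.7, -0.2, -0.2]
grip_width: 0.0005
side 47 [374. 246.] [ 0.004 -0.215  0.042]

scene 8 [248. 198.] [-0.027 -0.167  0.053]
scene 66 [228. 203.] [ 0.006 -0.231  0.042]

L [0.0483 0.0681 0.1448]
R [ 0.048  -0.0824  0.1105]
soc [ 0.471 -0.183  0.049] [0.489 0.041 0.048]
tip in sorter [-0.0558  0.0093  0.267 ] units [-1.113 -0.193 -0.662] force [-0.38  0.47  0.04] w 0.0002 t 9.8 toolyaw-sorter 180.40938031890025
```

View pics/scene7.png

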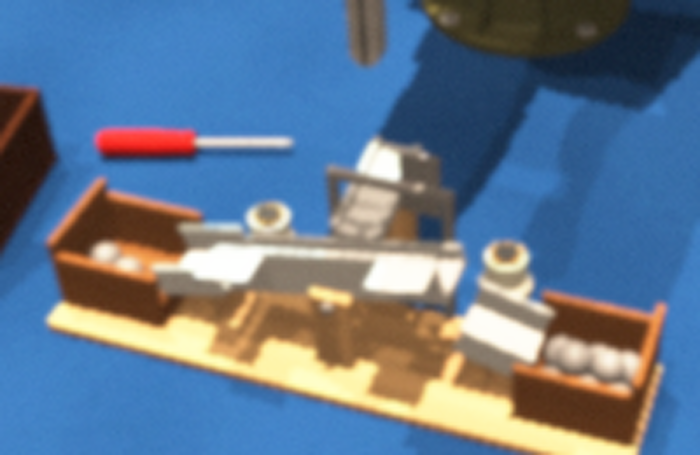

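View pics/side7.png

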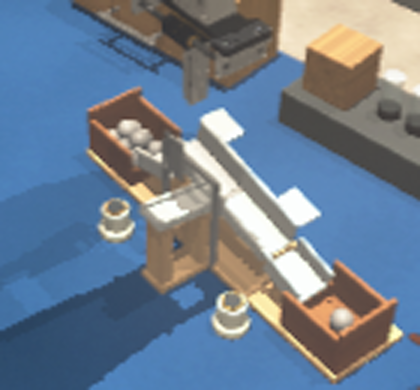

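The scene view shows two balls in the right tray, at crop (105,252) and (130,265), and the lane is empty. The sockets haven't moved. I'll check at rest, then hand in.

```bash
python3 -m creep '[[[0,0,0],0,0],[[0,0,0],0,0],[[0,0,0],0,0],[[0,0,0],0,0],[[0,0,0],0,0]]'
python3 - <<'E'
from h import *
c=grab('scene'); cv2.imwrite('pics/tray8.png',cv2.resize(c['img'][175:225,200:265,::-1],None,fx=10,fy=10,interpolation=cv2.INTER_CUBIC))
for u,v in((224,202),(225,203),(232,205),(233,206),(240,204)): print(u,v,S(P(c,u,v,r=0)).round(3))
E
```

```text
time_s: 10.3
ee_pos: [0.527, -0.0653, 0.2874]
eef_rot: [3.142, -0.0, 2.976]
force: [0.4, -0.6, 0.5]
grip_width: 0.0003
224 202 [ 0.005 -0.239  0.043]
225 203 [ 0.007 -0.234  0.042]
232 205 [ 0.011 -0.206  0.046]
233 206 [ 0.01  -0.204  0.041]
240 204 [-0.03  -0.206  0.013]
```

View pics/tray8.png

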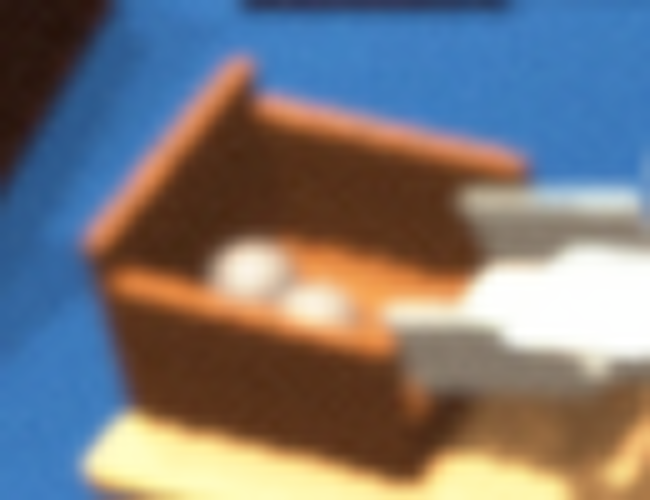

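The enlarged crop shows both balls in the tray, at (250,270) and (318,303), with tops 42-46 mm high. The robot is clear of everything.

```bash
python3 -c "
from station import ctrl
print(ctrl.hand_in())"
```

```text
the job is handed in; nothing more can be done
None
```

I pressed the gate's raised right end down onto its stop with the closed fingertips. After lifting off, I pushed the feed-stop plate about 48 mm to the left. Both balls ran over the gate into the empty right tray, and I handed the job in at about 10.4 s of the 45 s allowed.

**Last checks:**
- **Gate:** it stayed leaning right at about +0.22 rad, with the pads at 145 mm and 111 mm.
- **Balls:** both are inside the right tray, at about y = -0.205 m and -0.236 m in the sorter's frame. The lane is empty.
- **Robot:** the fingertip hangs 267 mm above the counter and touches nothing. The highest force in my readings was about 23 N, when I seated the gate on its stop.
- **Bystanders:** both sockets measured where they were at the start. The screwdriver looked unmoved, and I didn't measure the others, which the arm never came near.

One side view showed only one ball in the tray, because the near wall hid the other. The scene camera showed both. I did not see each ball's passage over the gate separately, only one picture of them rolling onto it.

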